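# Pack the drip-line repair caddy

## Robot

A 6-joint arm with a two-finger parallel gripper is mounted at the origin on the work surface. World frame = base frame: x ahead of the robot, y to its left, z up, the work surface at z = 0. Lengths are in m, angles in rad, forces in N, time in s.
With the tool pointing down it reaches from about 0.275 to 0.825 m from the base axis. Payload 5.2 kg.
Tool frame: the origin (TCP) lies midway between the tips of the shut fingers; the grasp point (between the pads) lies 19 mm behind it (bot.grasp_offset is the distance from the TCP to the grasp point, in m); z points along the fingers, y is the direction in which the jaws open and shut (so a half turn about z gives the same grasp; the last joint's range is limited). The gripper opens to 93 mm and grips with 3 to 60 N. Pads are 15 mm wide; open, the fingers measure 128 mm over their backs; the gripper's body (75 mm by 188 mm) begins 65 mm behind the grasp point.
Start: joints at [-1.455, 0.259, 1.535, -0, 1.348, -0.203], TCP at [0.172, -0.522, 0.219] pointing down, gripper open.
Joint ranges: [-3.14, 3.14], [-0.91, 2.08], [0.19, 2.58], [-1.22, 4.36], [0.22, 2.71], [-3.12, 3.12]. Speed limits (rad/s): [2.57, 2.57, 3.14, 3.14, 3.14, 3.14].

## Interface

Orientations are given as a unit quaternion [x, y, z, w].
In Python, from cell import bot gives the robot as it stands.
- The arm moves only by the tool drive_tool, never from a script. Its argument "deltas" is a list that holds one entry, the list of rows, each a list of 7 numbers: the finger opening in cm, from 0 to 9.3, then the shift along the tool's x, y, z in cm, then the turn, a rotation vector about the tool's x, y, z in rad. A call has 1 to 20 rows; each row shifts and turns the pose as measured when the row begins, along the tool's axes as they then stand; what a row does not reach is not made up. A row lasts 1/12 s, in which the tool goes at most 41.7 mm and 7.16 degrees, less where a joint would pass 70% of its speed; a pose out of reach is approached as far as the arm can. A call with a gripper value outside its range is refused whole. The fingers move at their own pace and stop on an object; "newtons" is the grip in N (left out, the last holds). Time passes only in rows, so rows that do not move let the fingers close. It gives the time, the measured TCP pose, the force and the opening at its end, in the units of the state.
- bot.get_obs(): the state, without advancing time (a new reading comes with each control period).
- bot.grab_frame(name): name is "scene" or "top" or "wrist"; returns a dict with "image" (384x512x3 uint8, red, green, blue), "depth" (384x512 float32, m along the optical axis (not along the pixel's ray), 0 where there is no reading), "intrinsics" (3x3 intrinsics, pixels), "R" (3x3) and "t" (3): a world point X has camera coordinates R X + t; the wrist camera has in their place "T_tool_cam" (4x4, takes a point from camera to tool coordinates, whose origin is the TCP and whose axes are the flange's). Camera axes: x right, y down, z forward; pixel columns grow to the right and rows downward; lengths in m; the calibration is good to about 2 mm. A picture is of the moment at which its call begins: read the wrist's pose just before it.
- bot.finish_job(): hands the job in, once; it reports no verdict.
The state is a dict: "time_s": time; "qpos": joint angles; "qvel": joint speeds; "joint_torque": joint torques, N m; "eef_pos": TCP position; "orientation": TCP orientation; "ft_force": force on the tool from outside, world axes, zero at the start; "ft_torque": the same for the moment, N m; "grip_width": finger opening in m.
Only numpy, scipy, OpenCV 4.12 (cv2) and the standard library are available. Lean on these libraries where they do the work, as an engineer would, in place of code of your own. Each camera call takes 0.05 s, during which the arm holds its last target. There are 200 camera calls.

## Task

Pack the repair caddy for the drip line: lay the straight coupling flat in the long trough, put the open locking ring down over the post, and stand the plain filter cartridge upright in the round cup, each right down on the floor of its insert and let go. The tee, the solid plug and the pressure regulator with the spout look similar but do not belong in the kit: leave them, and the potted seedling, where they are.

Things in the scene. Friction and masses are not known exactly. Their poses are not given: they have to be found in the camera images.
- coupling_c (a point): Straight compression coupling, black and grey plastic, lying on the bench: 84 mm long, a hexagonal nut 26 mm long and 34 mm across flats at each end, between them a bare round grey barrel 28 mm in diameter and 32 mm long. About 80 g. This point is its centre, on its axis, 17 mm above its underside; x runs along its length.
- collar_c (a point): Open locking ring, black plastic, lying flat: 56 mm outer diameter, 38 mm hole right through, 32 mm high, about 60 g. This point is the centre of the hole, half-way up (16 mm above the underside); z is its axis.
- filter_c (a point): Plain filter cartridge, black upright cylinder with grey ribs and a flat top: 44 mm in diameter, 60 mm high, about 90 g. This point is its centre, 30 mm above its underside; z is its axis.
- trough_floor (a point): Grey insert, 132 x 96 mm, one of three 102 mm apart in any order in the fixed grey caddy (wall 14 mm high), carrying in white: the long trough, inside 108 mm (x) by 56 mm (y), 4 mm walls 20 mm high above the floor, side walls left out over the middle 64 mm for the fingers. Point: centre of its floor, 12 mm above the bench; x along the 132 mm side, y along the row of inserts.
- spindle_floor (a point): Grey insert, 132 x 96 mm, one of three 102 mm apart in any order in the fixed grey caddy (wall 14 mm high), carrying in white: an upright post, 16 mm in diameter and 44 mm high above the floor, at the middle of an otherwise flat floor. The caddy's two short ends have 17 mm high steel loops reaching 20 mm out. Point: centre of its floor, 12 mm above the bench; x along the 132 mm side, y along the row of inserts.
- cup_floor (a point): Grey insert, 132 x 96 mm, one of three 102 mm apart in any order in the fixed grey caddy (wall 14 mm high), carrying in white: the round cup: inner diameter 68 mm, outer 76 mm, wall 18 mm high above the floor. Point: centre of its floor, 12 mm above the bench; x along the 132 mm side, y along the row of inserts.
- tee_c (a point): Tee: looks like the coupling (84 mm run along x, 34 mm hexagonal nuts) but has a third nut on a side branch that reaches 44 mm out along y. Does not belong in the kit. This point is the crossing of its axes, 17 mm above the bench.
- plug_c (a point): Solid plug: black disc of the ring's size (56 mm diameter, 32 mm high) with a flat closed top and no hole. Does not belong in the kit. This point is its centre, 16 mm above the bench.
- regulator_c (a point): Pressure regulator: looks like the filter cartridge (44 mm diameter, 60 mm high body) but has a grey spout, 18 mm in diameter, standing 24 mm up from its top. Does not belong in the kit. This point is the centre of its body, 30 mm above the bench.
- seedling: Loose dark green plant pot with a seedling, 104 mm in diameter at the rim, pot 95 mm high, about 170 mm with the leaves; a bystander at the far right of the bench. Origin under its centre.
Not all that is in view belongs to the job. What is shaped like the part that bears collar_c but blue is not meant. What is shaped like the part that bears coupling_c but brown is not meant.

How it is judged:
At the end, for the whole second after the job is handed in: Each on its insert's floor (height 5 mm; ring, cartridge 4 mm): coupling centred in the trough to 16 mm, along it to 0.35 rad; ring flat (0.15 rad) around the post to 14 mm; cartridge upright (0.15 rad) in the cup to 15 mm. All at rest; look-alikes and seedling within 25 mm of their starts (x of coupling_c in the frame of trough_floor between -0.016 and 0.016 m and y of coupling_c in the frame of trough_floor between -0.016 and 0.016 m and z of coupling_c in the frame of trough_floor between 0.012 and 0.022 m and angle between the x axis of coupling_c and the x axis of trough_floor, either way round below 0.35 rad and horizontal distance between collar_c and spindle_floor below 0.014 m and z of collar_c in the frame of spindle_floor between 0.012 and 0.02 m and angle between the z axis of collar_c and the z axis of spindle_floor, either way round below 0.15 rad and horizontal distance between filter_c and cup_floor below 0.015 m and z of filter_c in the frame of cup_floor between 0.026 and 0.034 m and angle between filter_c's own z axis and vertical below 0.15 rad and linear speed of each of coupling, collar, filter below 0.02 m/s and angular speed of each of coupling, collar, filter below 0.3 rad/s and distance of each of tee_c, plug_c, regulator_c, seedling from where it was at the start of the episode below 0.025 m); the robot touches nothing.
It fails at once if a look-alike or the seedling is moved 25 mm or more (distance of any of tee_c, plug_c, regulator_c, seedling from where it was at the start of the episode above 0.025 m).
It also fails if it takes over 83 s, if anything falls off the work surface, if the arm or the gripper's body presses on something with over 40 N, if the wrist force passes 120 N, or if a joint passes its speed limit or range.

## Working session

There is one attempt and no reset: what is moved stays moved. The work goes in short steps, Python scripts to look and compute and a tool call to move; the robot and the scene stay as the last step left them, time stands still between calls to the robot, and variables do not carry over. Pictures are saved under pics/ and viewed, about 12 in all and at most 16, crops included, and the job is handed in when it is done.

Besides the shell and the picture viewer there is one more tool, called after ">>>" as name([rows], argument=value, ...), one row to a line, values as JSON. drive_tool: Moves the arm, as the interface text tells. Its arguments: {"type":"object","properties":{"deltas":{"type":"array"},"newtons":{"type":"number"}},"required":["deltas"]}

```bash
mkdir -p pics; ls
cat > h.py <<'E'
import numpy as np, cv2, pickle
from cell import bot
from scipy.spatial.transform import Rotation as Ro
def grab(n):
    o=bot.get_obs(); f=bot.grab_frame(n)
    if n=="wrist":
        T=np.eye(4);T[:3,:3]=Ro.from_quat(o["orientation"]).as_matrix();T[:3,3]=o["eef_pos"]
        C=np.linalg.inv(T@np.array(f["T_tool_cam"])); f["R"]=C[:3,:3]; f["t"]=C[:3,3]
    return f
def cloud(f):
    K=np.array(f["intrinsics"]);d=f["depth"];v,u=np.mgrid[:d.shape[0],:d.shape[1]]
    P=np.stack([(u-K[0,2])/K[0,0]*d,(v-K[1,2])/K[1,1]*d,d],-1)
    return (P-np.array(f["t"]).ravel())@np.array(f["R"])
def ray(f,u,v,z):
    K=np.array(f["intrinsics"]);R=np.array(f["R"]);t=np.array(f["t"]).ravel()
    c=-R.T@t; d=R.T@np.linalg.solve(K,[u,v,1.]); return c+d*(z-c[2])/d[2]
def save(f,p,s=1.5,crop=None):
    im=f["image"]
    if crop: a,b,c,d=crop; im=im[b:d,a:c]
    cv2.imwrite(p,cv2.resize(im[...,::-1],None,fx=s,fy=s,interpolation=cv2.INTER_CUBIC))
E
python3 - <<'E'
from h import *
for n in("top","scene"):
    f=grab(n); pickle.dump(f,open(n+".pkl","wb")); save(f,f"pics/{n}0.png")
    print(n,f["t"],(-np.array(f["R"]).T@np.array(f["t"]).ravel()).round(3))
print(bot.get_obs())
E
```

```text
pics
top [-0.02814618  0.51471435  1.12589138] [0.365 0.005 1.183]
scene [ 0.41997727 -0.22452036  1.28493377] [0.879 0.48  0.935]
{'time_s': 0.1, 'qpos': array([-1.45481921e+00,  2.59241460e-01,  1.53597130e+00,  2.06739793e-05,
        1.34799254e+00, -2.02806062e-01]), 'qvel': array([ 4.36328016e-04, -3.11135201e-03, -2.64774688e-03,  1.97754904e-03,
        1.44544896e-06, -9.65141853e-04]), 'joint_torque': array([ 4.30549946e-03, -4.38203430e+01, -2.84647143e+01,  7.21744308e-02,
        3.61193286e-02, -5.94169228e-05]), 'eef_pos': array([ 0.17234483, -0.52178587,  0.2179172 ]), 'orientation': array([ 9.87324075e-01,  1.58715221e-01,  4.50653834e-05, -8.05129337e-04]), 'ft_force': array([0.03834373, 0.188     , 0.64579975]), 'ft_torque': array([-0.00205093,  0.003084  , -0.01018941]), 'grip_width': 0.09308321901330484}
```

View pics/top0.png

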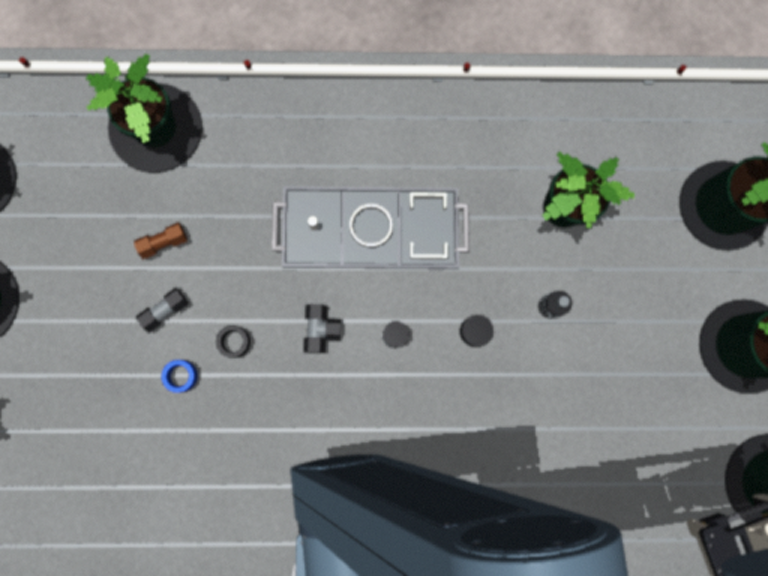

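View pics/scene0.png

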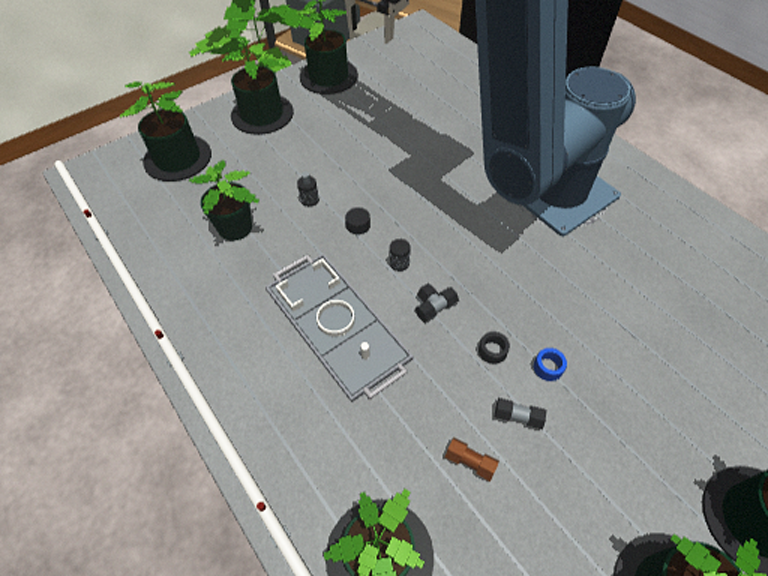

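Top view, in viewed pixels:
- Coupling: (162,310) is black/grey. The brown one at (160,240) is not meant.
- Ring: (234,341) is open and black. The blue one at (179,376) is not meant, and the plug at (477,331) is closed.
- Cartridge: (397,334) has a flat top. The regulator at (556,304) has a spout.
- Tee: (320,328).
- Caddy, left to right: post (313,221), cup (371,225), trough (429,225).

Next I'll measure these and confirm them in one crop.

Run:
```python
from h import *
f=pickle.load(open("top.pkl","rb")); P=cloud(f); im=f["image"]
m=((P[...,2]>0.009)&(P[...,2]<.2)&(P[...,0]>.25)&(P[...,0]<.75)&(abs(P[...,1])<.6)).astype(np.uint8)
n,l,s,c=cv2.connectedComponentsWithStats(m)
for i in range(1,n):
    if s[i,4]<60: continue
    q=P[l==i]; r=cv2.minAreaRect(q[:,:2].astype(np.float32)*1000)
    print(np.round(c[i]*1.5),s[i,4],"maxz",np.percentile(q[:,2],[50,98]).round(3),np.round(r[0],1),np.round(r[1],1),round(r[2],1),im[l==i].mean(0).round())
# white inserts
hsv=cv2.cvtColor(im,cv2.COLOR_RGB2HSV)
w=((im.min(-1)>185)&(P[...,0]>.45)&(P[...,0]<.75)&(abs(P[...,1])<.3)).astype(np.uint8)
n,l,s,c=cv2.connectedComponentsWithStats(w)
for i in range(1,n):
    if s[i,4]<8: continue
    v,u=np.nonzero(l==i); X=np.array([ray(f,a,b,.031) for a,b in zip(u,v)])[:,:2]*1000
    print("white",np.round(c[i]*1.5),s[i,4],np.round(cv2.minAreaRect(X.astype(np.float32)),1) if 0 else [np.round(k,1) for k in cv2.minAreaRect(X.astype(np.float32))],"medz",np.median(P[l==i][:,2]).round(3))
a=f["image"][170:270,70:400]; save(f,"pics/crop1.png",2.4,(70,110,400,270))
```

```text
[581. 192.] 1872 maxz [0.13  0.166] [ 666.2 -386.5] [142.6 123.9] 76.9 [ 73. 113.  53.]
[370. 228.] 6174 maxz [0.014 0.034] [633.4 -24.7] [147.5 354. ] 0.2 [158. 163. 167.]
[159. 241.] 443 maxz [0.032 0.039] [606.4 346.6] [40.3 84.3] 23.9 [113.  74.  53.]
[161. 310.] 457 maxz [0.032 0.039] [483.4 339.7] [39. 85.] 37.5 [82. 84. 87.]
[555. 304.] 320 maxz [0.061 0.087] [ 490.8 -345.8] [43.3 42.9] 17.4 [70. 72. 74.]
[319. 329.] 597 maxz [0.032 0.04 ] [450.1  61.3] [63.1 83.7] 88.5 [84. 86. 88.]
[476. 331.] 384 maxz [0.034 0.038] [ 446.3 -209.5] [54.2 54.7] 87.8 [65. 65. 68.]
[394. 334.] 252 maxz [0.061 0.066] [438.2 -65.1] [42.8 42.7] 29.3 [82. 83. 85.]
[232. 341.] 249 maxz [0.033 0.038] [428.2 214.6] [54.6 53.9] 3.2 [75. 76. 78.]
[178. 376.] 287 maxz [0.032 0.038] [369.8 304.8] [54.8 54. ] 88.5 [ 66. 102. 185.]
white [427. 196.] 76 [array([ 681.8, -127. ]), array([24.8, 64.8]), np.float64(0.3)] medz 0.033
white [371. 224.] 179 [array([635., -25.]), array([73.4, 74.6]), np.float64(0.2)] medz 0.029
white [462. 206.] 11 [array([ 669.5, -188.2]), array([14.4,  5.6]), np.float64(67.8)] medz 0.018
white [312. 220.] 36 [array([642.6,  78.6]), array([13.6, 15.9]), np.float64(0.2)] medz 0.056
white [427. 252.] 112 [array([ 589.2, -126.7]), array([66.6, 26.9]), np.float64(87.7)] medz 0.032
white [462. 248.] 10 [array([ 592. , -185.6]), array([ 2.7, 13.4]), np.float64(0.1)] medz 0.02
```

View pics/crop1.png

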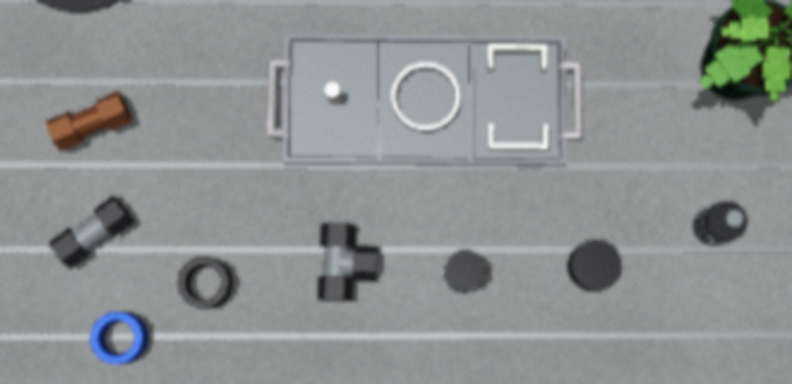

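>>> drive_tool([
  [[9.3,0,0,0,0,0,0.107],[9.3,0,0,0,0,0,0.107],[9.3,0,0,0,0,0,0.107],[9.3,1.6,-2.7,0,0,0,0],[9.3,1.6,-2.7,0,0,0,0],[9.3,1.6,-2.7,0,0,0,0],[9.3,1.6,-2.7,0,0,0,0],[9.3,1.6,-2.7,0,0,0,0],[9.3,1.6,-2.7,0,0,0,0],[9.3,1.6,-2.7,0,0,0,0],[9.3,1.6,-2.7,0,0,0,0],[9.3,1.6,-2.7,0,0,0,0],[9.3,1.6,-2.7,0,0,0,0],[9.3,1.6,-2.7,0,0,0,0],[9.3,1.6,-2.7,0,0,0,0],[9.3,1.6,-2.7,0,0,0,0],[9.3,1.6,-2.7,0,0,0,0],[9.3,1.6,-2.7,0,0,0,0],[9.3,0,0,0,0,0,0],[9.3,0,0,0,0,0,0]],
], newtons=20)

```text
time_s: 1.77
eef_pos: [0.4262, -0.0993, 0.2125]
orientation: [1.0, -0.012, -0.003, -0.007]
ft_force: [-0.8, -0.7, 1.0]
grip_width: 0.093
```

```bash
cat >> h.py <<'E'
def blobs(f,lo,hi,amin=200,win=None):
    P=cloud(f); m=((P[...,2]>lo)&(P[...,2]<hi)&(f["depth"]>0)).astype(np.uint8)
    if win: m&=((abs(P[...,0]-win[0])<win[2])&(abs(P[...,1]-win[1])<win[2])).astype(np.uint8)
    n,l,s,c=cv2.connectedComponentsWithStats(m)
    for i in range(1,n):
        if s[i,4]<amin: continue
        q=P[l==i]; r=cv2.minAreaRect(q[:,:2].astype(np.float32)*1000); cc,rad=cv2.minEnclosingCircle(q[:,:2].astype(np.float32)*1000)
        print(np.round(c[i]),s[i,4],"z",np.percentile(q[:,2],[2,50,98]).round(4),"rect",*[np.round(k,1) for k in r],"circ",np.round(cc,1),round(rad,1))
def go(x,y,z,yaw=0.):
    """remaining shift in tool cm and turn; yaw of tool x in world"""
    o=bot.get_obs(); R=Ro.from_quat(o["orientation"]); G=Ro.from_euler("z",yaw)*Ro.from_quat([1,0,0,0])
    print("go",(R.inv().apply(np.array([x,y,z])-o["eef_pos"])*100).round(2),(R.inv()*G).as_rotvec().round(3),"t",round(o["time_s"],1))
E
python3 - <<'E'
from h import *
f=grab("wrist"); save(f,"pics/w1.png",1.2); blobs(f,.054,.07); blobs(f,.02,.045,win=(.44,.0,.25))
go(.438,-.065,.1)
E
```

```text
[487. 111.] 1164 z [0.0551 0.0594 0.0685] rect [ 491.3 -343.5] [43.  40.5] 3.1 circ [ 491.  -345.1] 22.3
[230. 166.] 1155 z [0.0576 0.0593 0.0607] rect [438.7 -64.5] [42.8 42.9] 77.5 circ [438.6 -64.5] 21.8
[191.  13.] 418 z [0.0208 0.0287 0.0309] rect [606.4 -23.3] [66.5 21.9] 88.6 circ [616.  -23.5] 33.3
[283.  32.] 583 z [0.0213 0.031  0.033 ] rect [ 587.8 -125.3] [64.  26.3] 89.3 circ [ 588.1 -125.2] 34.4
[129. 154.] 2412 z [0.0207 0.031  0.0345] rect [449.3  60.3] [62.1 84.4] 87.5 circ [449.5  71.2] 44.7
[351. 152.] 1753 z [0.0237 0.0313 0.0329] rect [ 446.7 -209.1] [55.1 54.5] 89.1 circ [ 446.4 -208.9] 28.0
[ 18. 175.] 956 z [0.0203 0.0302 0.0324] rect [425.7 212.2] [48.  55.3] 58.1 circ [427.7 215.1] 27.9
go [ 1.17 -3.3  11.3 ] [-0.015  0.006 -0.025] t 1.8
```

View pics/w1.png

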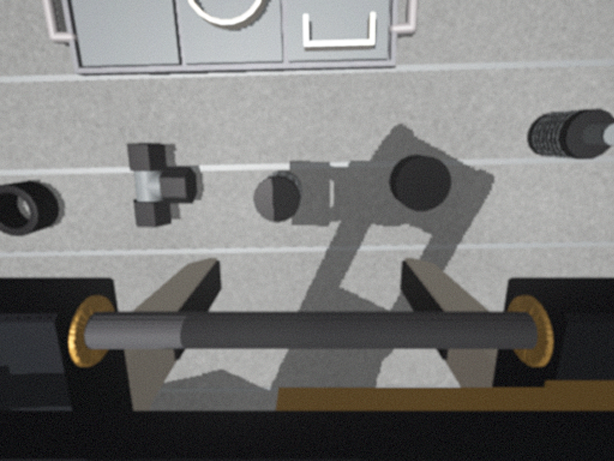

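The wrist view shows the flat-topped cartridge at (276,198), with no spout. It measures 438.6, -64.5 mm, with the top at 59 mm and a radius of 22 mm, which fits. The plug is at (420,183) and the tee at (160,185). I'll move over the cartridge and part way down.

>>> drive_tool([
  [[9.3,0.6,-1.7,0,-0.015,0.006,-0.025],[9.3,0.6,-1.7,0,0,0,0],[9.3,0,0,2,0,0,0],[9.3,0,0,3,0,0,0],[9.3,0,0,3,0,0,0],[9.3,0,0,2,0,0,0],[9.3,0,0,0,0,0,0],[9.3,0,0,0,0,0,0]],
])

```text
time_s: 2.48
eef_pos: [0.4372, -0.0741, 0.1104]
orientation: [1.0, -0.005, 0.001, 0.002]
ft_force: [0.7, 0.9, 0.6]
grip_width: 0.0929
```

```bash
python3 -c "
from h import *
go(.4386,-.0645,.026);print(bot.get_obs()['eef_pos'])"
```

```text
go [ 0.11 -1.    8.44] [ 0.004 -0.002 -0.01 ] t 2.5
[ 0.43721681 -0.07407679  0.11039457]
```

>>> drive_tool([
  [[9.3,0.1,-1.0,0,0,0,-0.01],[9.3,0,-0.3,2,0,0,0],[9.3,0,0,2.5,0,0,0],[9.3,0,0,2.5,0,0,0],[9.3,0,0,1.5,0,0,0],[9.3,0,0,0,0,0,0],[9.3,0,0,0,0,0,0]],
])

```text
time_s: 3.07
eef_pos: [0.4471, -0.065, 0.0329]
orientation: [1.0, -0.002, 0.01, 0.006]
ft_force: [0.4, 0.7, 0.3]
grip_width: 0.0928
```

```bash
python3 -c "
from h import *
go(.4386,-.0645,.026);print(bot.get_obs()['eef_pos'])"
```

```text
go [-0.86 -0.06  0.67] [ 0.011 -0.02  -0.004] t 3.1
[ 0.44708464 -0.06501071  0.03286703]
```

>>> drive_tool([
  [[9.3,-0.9,0,0.3,0.011,-0.02,0],[9.3,0,0,0.3,0,0,0],[9.3,0,0,0,0,0,0],[9.3,0,0,0,0,0,0]],
])

```text
time_s: 3.4
eef_pos: [0.4407, -0.0661, 0.031]
orientation: [1.0, -0.002, 0.003, 0.001]
ft_force: [-0.2, -0.0, -0.2]
grip_width: 0.0929
```

```bash
python3 -c "
from h import *
go(.4386,-.0645,.026);print(bot.get_obs()['eef_pos'])"
```

```text
go [-0.21 -0.16  0.5 ] [ 0.002 -0.006 -0.003] t 3.4
[ 0.44070692 -0.06613899  0.03100802]
```

>>> drive_tool([
  [[9.3,-0.3,-0.2,0.5,0,-0.006,0],[9.3,0,0,0.4,0,0,0],[4.0,0,0,0,0,0,0],[4.0,0,0,0,0,0,0],[4.0,0,0,0,0,0,0],[4.0,0,0,0,0,0,0],[4.0,0,0,0,0,0,0],[4.0,0,0,0,0,0,0],[4.0,0,0,0,0,0,0],[4.0,0,0,0,0,0,0]],
], newtons=20)

```text
time_s: 4.23
eef_pos: [0.4385, -0.0644, 0.0223]
orientation: [1.0, -0.002, 0.001, 0.002]
ft_force: [0.1, -0.6, -0.2]
grip_width: 0.0439
```

```bash
python3 -c "
from h import *
go(.4386,-.0645,.026);print(bot.get_obs()['eef_pos'])"
```

```text
go [ 0.01  0.01 -0.37] [ 0.003 -0.002 -0.004] t 4.2
[ 0.43847498 -0.06439109  0.02233502]
```

>>> drive_tool([
  [[3.5,0,0,-1.5,0,0,0],[3.5,0,0,-2.5,0,0,0],[3.5,0,0,-2.5,0,0,0],[3.5,0,0,-1.5,0,0,0],[3.5,1.5,-0.4,-0.5,0,0,0],[3.5,2.5,-0.5,0,0,0,0],[3.5,2.5,-0.5,0,0,0,0],[3.5,2.5,-0.5,0,0,0,0],[3.5,2.5,-0.5,0,0,0,0],[3.5,2.5,-0.5,0,0,0,0],[3.5,2.5,-0.5,0,0,0,0],[3.5,2.0,-0.3,0,0,0,0],[3.5,0,0,0,0,0,0],[3.5,0,0,0,0,0,0]],
])

```text
time_s: 5.4
eef_pos: [0.6266, -0.0241, 0.1066]
orientation: [1.0, -0.002, -0.004, 0.0]
ft_force: [-0.3, 0.2, -0.7]
grip_width: 0.0441
```

Run:
```python
from h import *
f=grab("wrist"); save(f,"pics/w2.png",1.2); blobs(f,.022,.04,win=(.635,-.02,.16)); go(.635,-.025,.036);print(bot.get_obs()['eef_pos'])
f=grab("top"); blobs(f,.022,.036,60,win=(.635,-.02,.16))
```

```text
[384. 130.] 902 z [0.0227 0.0311 0.0326] rect [ 678.  -125.5] [65.2 25.5] 89.7 circ [ 678.1 -125.2] 34.4
[258. 172.] 952 z [0.023  0.029  0.0306] rect [641.  -23.4] [74.5 61.1] 89.6 circ [633.8 -23.4] 37.8
go [0.91 0.07 7.06] [-0.     0.007 -0.005] t 5.5
[ 0.62644983 -0.02420831  0.10663561]
[247. 159.] 69 z [0.0231 0.0305 0.0348] rect [612.1 -23.8] [31.6 71.9] 0.8 circ [624.7 -23.7] 36.0
```

View pics/w2.png

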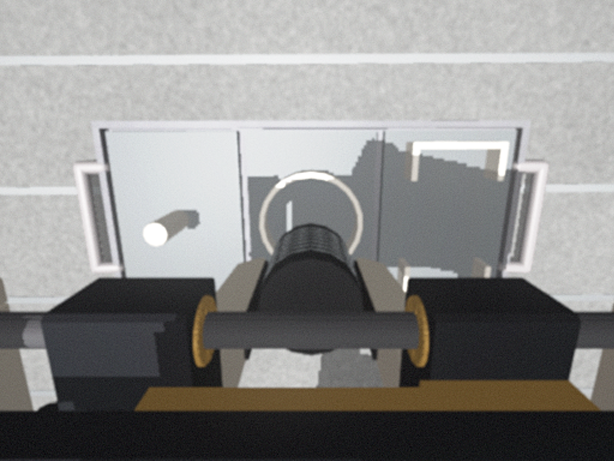

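The cup is clear at (310,220) and its measured centre is (634,-24) mm. The held cartridge is upright above it. I'll lower it in two stages.

>>> drive_tool([
  [[3.5,0.9,0,0,0,0.007,-0.005],[3.5,0,0,1.0,0,0,0],[3.5,0,0,1.2,0,0,0],[3.5,0,0,1.2,0,0,0],[3.5,0,0,0.8,0,0,0],[3.5,0,0,0,0,0,0],[3.5,0,0,0,0,0,0]],
])

```text
time_s: 6.08
eef_pos: [0.631, -0.0258, 0.0622]
orientation: [1.0, -0.001, -0.001, 0.0]
ft_force: [0.5, 0.2, -1.6]
grip_width: 0.0438
```

```bash
python3 -c "
from h import *
go(.6345,-.024,.0345);print(bot.get_obs()['eef_pos'])"
```

```text
go [ 0.36 -0.18  2.77] [ 0.     0.002 -0.002] t 6.1
[ 0.63097945 -0.02580044  0.06218493]
```

>>> drive_tool([
  [[3.5,0.4,-0.2,0,0,0.002,0],[3.5,0,0,0.8,0,0,0],[3.5,0,0,0.8,0,0,0],[3.5,0,0,0.4,0,0,0],[3.5,0,0,0,0,0,0],[3.5,0,0,0,0,0,0]],
])

```text
time_s: 6.58
eef_pos: [0.6362, -0.0239, 0.0416]
orientation: [1.0, -0.001, 0.001, 0.0]
ft_force: [1.1, 0.1, -1.2]
grip_width: 0.0435
```

```bash
python3 -c "
from h import *
go(.6345,-.024,.0345);print(bot.get_obs()['eef_pos'])"
```

```text
go [-0.17  0.01  0.71] [ 0.001 -0.003 -0.002] t 6.6
[ 0.63616942 -0.02386717  0.04158956]
```

>>> drive_tool([
  [[3.5,-0.2,0,0.3,0,-0.003,0],[3.5,0,0,0.3,0,0,0],[3.5,0,0,0.3,0,0,0],[3.5,0,0,0.1,0,0,0],[3.5,0,0,0,0,0,0]],
])

```text
time_s: 7.0
eef_pos: [0.635, -0.024, 0.0345]
orientation: [1.0, -0.001, 0.001, 0.001]
ft_force: [-0.5, -0.0, -0.9]
grip_width: 0.0433
```

```bash
python3 -c "
from h import *
go(.6345,-.024,.0345);print(bot.get_obs()['eef_pos'])"
```

```text
go [-0.05 -0.   -0.  ] [ 0.001 -0.003 -0.002] t 7.0
[ 0.63499784 -0.02402747  0.03448732]
```

>>> drive_tool([
  [[3.5,0,0,0.1,0,0,0],[7.5,0,0,0,0,0,0],[7.5,0,0,0,0,0,0],[7.5,0,0,0,0,0,0],[7.5,0,0,0,0,0,0],[7.5,0,0,-1.5,0,0,0],[7.5,0,0,-3,0,0,0],[7.5,0,0,-3,0,0,0],[7.5,0,0,-2.5,0,0,0],[7.5,-1.3,-1.5,-1,0,0,0],[7.5,-2.0,-2.3,0,0,0,0],[7.5,-2.0,-2.3,0,0,0,0],[7.5,-2.0,-2.3,0,0,0,0],[7.5,-2.0,-2.3,0,0,0,0],[7.5,-2.0,-2.3,0,0,0,0],[7.5,-2.0,-2.3,0,0,0,0],[7.5,-2.0,-2.3,0,0,0,0],[7.5,0,0,0,0,0,0],[7.5,0,0,0,0,0,0]],
])

```text
time_s: 8.58
eef_pos: [0.477, 0.1573, 0.1459]
orientation: [1.0, -0.003, 0.003, 0.001]
ft_force: [0.4, 0.7, 0.5]
grip_width: 0.0749
```

Run:
```python
from h import *
f=grab("top"); save(f,"pics/t2.png",3,(150,100,350,260)); print("filter");blobs(f,.06,.08,60,win=(.635,-.02,.1))
f=grab("wrist"); save(f,"pics/w3.png",1.2); blobs(f,.024,.036,150); go(.428,.215,.008);print(bot.get_obs()['eef_pos'])
```

```text
filter
[247. 146.] 238 z [0.0626 0.0736 0.078 ] rect [635.8 -23.9] [41.2 43.1] 89.9 circ [635.4 -24.5] 21.9
[449.  36.] 863 z [0.0242 0.0288 0.0307] rect [615.5 -18.2] [76.7 38.4] 75.3 circ [631.8 -22.5] 38.4
[445.  22.] 385 z [0.0242 0.0301 0.0358] rect [624.2 -11.4] [39.6 13.4] 43.7 circ [628.9 -16.3] 19.8
[49. 49.] 3205 z [0.0245 0.0315 0.0346] rect [605.7 348.5] [31.2 85.8] 23.0 circ [605.4 348.1] 44.7
[ 78. 181.] 2342 z [0.0244 0.0315 0.0346] rect [482.7 340.7] [31.  85.5] 37.3 circ [483.3 341.1] 44.2
[352. 199.] 2160 z [0.0245 0.0316 0.0346] rect [463.   59.3] [60.7 57.3] 87.7 circ [463.3  59.3] 40.7
[212. 229.] 880 z [0.0247 0.031  0.0325] rect [429.6 211.6] [54.7 45.6] 14.1 circ [428.  216.3] 27.9
go [-5.09 -5.82 13.75] [ 0.001 -0.005 -0.008] t 8.7
[0.47766426 0.15654485 0.14580197]
```

View pics/t2.png

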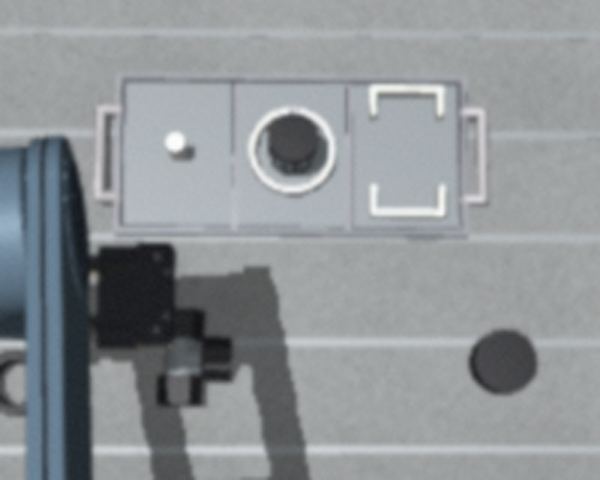

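View pics/w3.png

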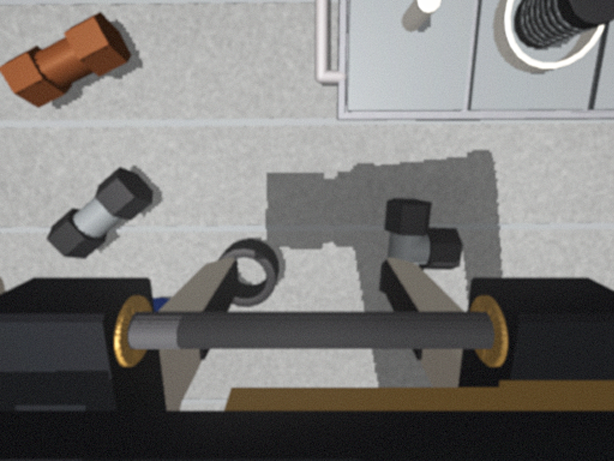

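In the top crop the cartridge stands in the cup at (292,143), measured centre (635.5,-24.3) mm with the top at 73 mm. In the wrist view the open black ring is at (248,270), the coupling at (98,212) and the brown one at (65,60). The ring is next, centre (428,215.5).

>>> drive_tool([
  [[8.5,-1.8,-2.1,0,0,-0.005,-0.008],[8.5,-1.8,-2.1,0,0,0,0],[8.5,-1.6,-1.9,0,0,0,0],[8.5,-0.2,-0.2,2,0,0,0],[8.5,0,0,2.5,0,0,0],[8.5,0,0,2.5,0,0,0],[8.5,0,0,1.5,0,0,0],[8.5,0,0,0,0,0,0],[8.5,0,0,0,0,0,0]],
])

```text
time_s: 9.43
eef_pos: [0.4359, 0.2154, 0.059]
orientation: [1.0, -0.007, 0.005, 0.001]
ft_force: [0.7, 1.0, -0.2]
grip_width: 0.0851
```

```bash
python3 -c "
from h import *
go(.428,.2155,.006);print(bot.get_obs()['eef_pos'])"
```

```text
go [-0.85 -0.    5.29] [ 0.001 -0.011 -0.013] t 9.4
[0.43592949 0.21540558 0.05896535]
```

>>> drive_tool([
  [[8.5,-0.9,0,0,0,-0.011,-0.013],[8.5,-0.3,0,0.8,0,0,0],[8.5,0,0,1.2,0,0,0],[8.5,0,0,1.2,0,0,0],[8.5,0,0,0.7,0,0,0],[8.5,0,0,0,0,0,0],[8.5,0,0,0,0,0,0]],
])

```text
time_s: 10.02
eef_pos: [0.4282, 0.2146, 0.0226]
orientation: [1.0, -0.001, 0.004, -0.0]
ft_force: [-0.5, -0.4, -0.4]
grip_width: 0.085
```

```bash
python3 -c "
from h import *
go(.428,.2155,.006);print(bot.get_obs()['eef_pos'])"
```

```text
go [-0.03 -0.09  1.66] [-0.001 -0.008 -0.002] t 10.0
[0.42819535 0.21456491 0.02256559]
```

>>> drive_tool([
  [[8.5,-0.2,-0.1,0.6,0,-0.008,0],[8.5,0,0,0.6,0,0,0],[8.5,0,0,0.4,0,0,0],[8.5,0,0,0,0,0,0],[5.0,0,0,0,0,0,0],[5.0,0,0,0,0,0,0],[5.0,0,0,0,0,0,0],[5.0,0,0,0,0,0,0],[5.0,0,0,0,0,0,0],[5.0,0,0,0,0,0,0]],
])

```text
time_s: 10.85
eef_pos: [0.4278, 0.2163, 0.0071]
orientation: [1.0, -0.001, 0.002, -0.001]
ft_force: [0.5, -0.3, -0.2]
grip_width: 0.0549
```

```bash
python3 -c "
from h import *
go(.635,.0775,.115);print(bot.get_obs()['eef_pos'])"
```

```text
go [ 20.79  13.82 -10.74] [-0.002 -0.004 -0.002] t 10.8
[0.42777375 0.21627627 0.00712927]
```

>>> drive_tool([
  [[5.0,0,0,-1.5,0,0,0],[5.0,0,0,-3,0,0,0],[5.0,0,0,-3,0,0,0],[5.0,0,0,-2.5,0,0,0],[5.0,1.3,0.9,-1,0,0,0],[5.0,2.3,1.5,0,0,0,0],[5.0,2.3,1.5,0,0,0,0],[5.0,2.3,1.5,0,0,0,0],[5.0,2.3,1.5,0,0,0,0],[5.0,2.3,1.5,0,0,0,0],[5.0,2.3,1.5,0,0,0,0],[5.0,2.3,1.5,0,0,0,0],[5.0,2.3,1.5,0,0,0,0],[5.0,0.8,0.5,0,0,0,0],[5.0,0,0,0,0,0,0],[5.0,0,0,0,0,0,0]],
])

```text
time_s: 12.18
eef_pos: [0.6368, 0.0755, 0.1212]
orientation: [1.0, 0.0, -0.0, -0.001]
ft_force: [-0.6, -0.8, -0.7]
grip_width: 0.0548
```

Run:
```python
from h import *
f=grab("wrist"); save(f,"pics/w4.png",1.2); blobs(f,.045,.06,20,win=(.635,.08,.04)); go(.635,.0775,.065);print(bot.get_obs()['eef_pos'])
f=pickle.load(open("top.pkl","rb"));print("post top0");blobs(f,.047,.065,5,win=(.64,.08,.04))
```

```text
go [-0.14 -0.16  5.62] [-0.001  0.001  0.001] t 12.2
[0.63642563 0.07581395 0.12123103]
post top0
[208. 148.] 32 z [0.0473 0.057  0.0616] rect [634.   77.6] [13.9 13.6] 66.5 circ [634.6  77.5] 7.8
```

View pics/w4.png

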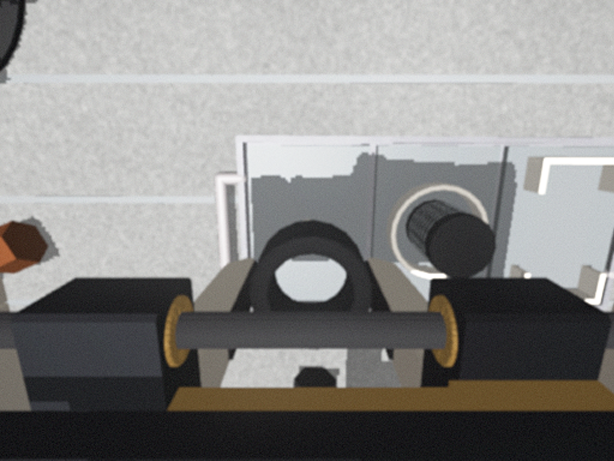

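The ring is held flat, with its hole at (310,280). The post was measured at (634.5,77.6) mm, and the hole has 11 mm of play around it. I'll line up and lower to just above the post.

>>> drive_tool([
  [[5.0,-0.2,-0.2,0,0,0,0],[5.0,0,0,1.0,0,0,0],[5.0,0,0,1.5,0,0,0],[5.0,0,0,1.2,0,0,0],[5.0,0,0,0.6,0,0,0],[5.0,0,0,0,0,0,0],[5.0,0,0,0,0,0,0]],
])

```text
time_s: 12.82
eef_pos: [0.6269, 0.0849, 0.076]
orientation: [1.0, 0.004, -0.002, -0.001]
ft_force: [-0.4, -0.1, -1.3]
grip_width: 0.0552
```

```bash
python3 -c "
from h import *
go(.6345,.0776,.0195);print(bot.get_obs()['eef_pos'])"
```

```text
go [0.77 0.75 5.64] [-0.003  0.004  0.008] t 12.8
[0.62694736 0.0848961  0.07596129]
```

>>> drive_tool([
  [[5.0,0.8,0.8,0,-0.003,0.004,0.008],[5.0,0,0,0.3,0,0,0],[5.0,0,0,0.3,0,0,0],[5.0,0,0,0,0,0,0],[5.0,0,0,0,0,0,0]],
])

```text
time_s: 13.23
eef_pos: [0.637, 0.0765, 0.0714]
orientation: [1.0, 0.0, 0.002, 0.0]
ft_force: [-0.9, -0.2, 0.4]
grip_width: 0.0552
```

```bash
python3 -c "
from h import *
go(.6345,.0776,.0195);print(bot.get_obs()['eef_pos'])"
```

```text
go [-0.27 -0.12  5.19] [ 0.001 -0.004  0.   ] t 13.2
[0.63699928 0.07648665 0.07143266]
```

>>> drive_tool([
  [[5.0,-0.2,-0.1,0.4,0,-0.004,0],[5.0,0,0,0.6,0,0,0],[5.0,0,0,0.6,0,0,0],[5.0,0,0,0.6,0,0,0],[5.0,0,0,0,0,0,0]],
])

```text
time_s: 13.65
eef_pos: [0.635, 0.0774, 0.0477]
orientation: [1.0, -0.0, 0.0, 0.0]
ft_force: [-0.7, -0.5, -0.7]
grip_width: 0.0552
```

```bash
python3 -c "
from h import *
go(.6345,.0776,.0195);print(bot.get_obs()['eef_pos'])"
```

```text
go [-0.05 -0.02  2.82] [ 0.001 -0.    -0.   ] t 13.7
[0.63501174 0.07741585 0.04774123]
```

>>> drive_tool([
  [[5.0,0,0,0.7,0,0,0],[5.0,0,0,0.7,0,0,0],[5.0,0,0,0.6,0,0,0],[5.0,0,0,0.3,0,0,0],[5.0,0,0,0,0,0,0]],
])

```text
time_s: 14.07
eef_pos: [0.6342, 0.0775, 0.021]
orientation: [1.0, -0.0, -0.001, 0.0]
ft_force: [-0.2, -0.8, 0.1]
grip_width: 0.0549
```

```bash
python3 -c "
from h import *
go(.6345,.0776,.0195);print(bot.get_obs()['eef_pos'])"
```

```text
go [ 0.03 -0.01  0.15] [ 0.001  0.002 -0.   ] t 14.1
[0.63423749 0.07751366 0.02100469]
```

>>> drive_tool([
  [[5.0,0,0,0.2,0,0,0],[5.0,0,0,0,0,0,0],[7.0,0,0,0,0,0,0],[7.0,0,0,0,0,0,0],[7.0,0,0,0,0,0,0],[7.0,0,0,0,0,0,0],[7.0,0,0,-1,0,0,0],[7.0,0,0,-2,0,0,0],[7.0,0,0,-2.5,0,0,0],[7.0,0,0,-2.5,0,0,0],[7.0,0,0,-2.5,0,0,-0.1],[7.0,0,0,-1.5,0,0,-0.12],[7.0,0,0,0,0,0,-0.12],[7.0,0,0,0,0,0,-0.12],[7.0,0,0,0,0,0,-0.12],[7.0,0,0,0,0,0,-0.12],[7.0,0,0,0,0,0,-0.12],[7.0,0,0,0,0,0,-0.12],[7.0,0,0,0,0,0,-0.12],[7.0,0,0,0,0,0,-0.12]],
])

```text
time_s: 15.73
eef_pos: [0.6367, 0.0777, 0.1595]
orientation: [0.818, 0.575, 0.004, 0.004]
ft_force: [0.2, 0.1, -0.4]
grip_width: 0.0699
```

```bash
python3 -c "
from h import *
go(.483,.341,.15,np.radians(127.4));print(bot.get_obs()['eef_pos'],bot.get_obs()['qpos'])"
```

```text
go [ 19.56 -23.4    0.74] [ 0.011  0.003 -0.999] t 15.7
[0.63666993 0.07766968 0.15951012] [-5.17474012e-02  4.55030728e-01  1.39531974e+00 -8.62116307e-04
  1.27984324e+00  2.94590390e-01]
```

>>> drive_tool([
  [[7.0,0,0,0,0.011,0.003,-0.12],[7.0,0,0,0,0,0,-0.12],[7.0,0,0,0,0,0,-0.12],[7.0,0,0,0,0,0,-0.12],[7.0,0,0,0,0,0,-0.12],[7.0,0,0,0,0,0,-0.12],[7.0,0,0,0,0,0,-0.12],[7.0,0,0,0,0,0,-0.11],[7.0,1.5,0.2,0,0,0,0],[7.0,3,0.4,0,0,0,0],[7.0,3,0.4,0,0,0,0],[7.0,3,0.4,0,0,0,0],[7.0,3,0.4,0,0,0,0],[7.0,3,0.4,0,0,0,0],[7.0,3,0.4,0,0,0,0],[7.0,3,0.4,0,0,0,0],[7.0,3,0.4,0,0,0,0],[7.0,2,0.2,0,0,0,0],[7.0,0,0,0,0,0,0],[7.0,0,0,0,0,0,0]],
])

```text
time_s: 17.4
eef_pos: [0.4891, 0.3382, 0.1758]
orientation: [0.464, 0.886, 0.007, 0.004]
ft_force: [1.1, -0.7, -0.0]
grip_width: 0.0696
```

Run:
```python
from h import *
f=grab("wrist"); save(f,"pics/w5.png",1.2); blobs(f,.012,.036,150,win=(.483,.341,.07));print("top of ring/tool")
go(.483,.341,.06,np.radians(127.4));print(bot.get_obs()['eef_pos'],bot.get_obs()['qpos'])
f=grab("top"); save(f,"pics/t3.png",3,(150,100,350,260)); print("ring");blobs(f,.036,.05,30,win=(.635,.0776,.045));print("filt");blobs(f,.06,.085,60,win=(.635,-.02,.06))
```

```text
[253. 172.] 2311 z [0.0172 0.03   0.0345] rect [483.3 340.5] [39.3 84.7] 37.1 circ [482.4 340.5] 45.7
top of ring/tool
go [ 0.59 -0.54 11.57] [ 0.017  0.    -0.048] t 17.4
[0.48919199 0.3380508  0.17581833] [ 0.41510907  0.35771289  1.50353329  0.00358816  1.26386549 -0.19087925]
ring
[208. 148.] 200 z [0.0388 0.0455 0.0495] rect [634.2  77.8] [52.9 55.2] 90.0 circ [634.8  76.4] 28.2
filt
[247. 146.] 239 z [0.0638 0.073  0.0774] rect [635.1 -23.9] [44.2 41.2] 0.1 circ [635.1 -24.3] 22.1
```

View pics/w5.png

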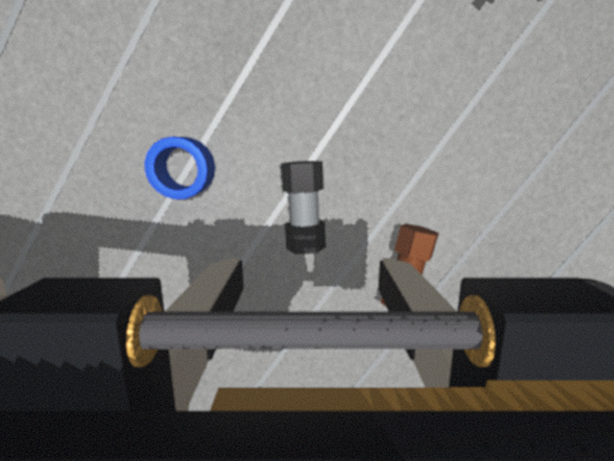

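View pics/t3.png

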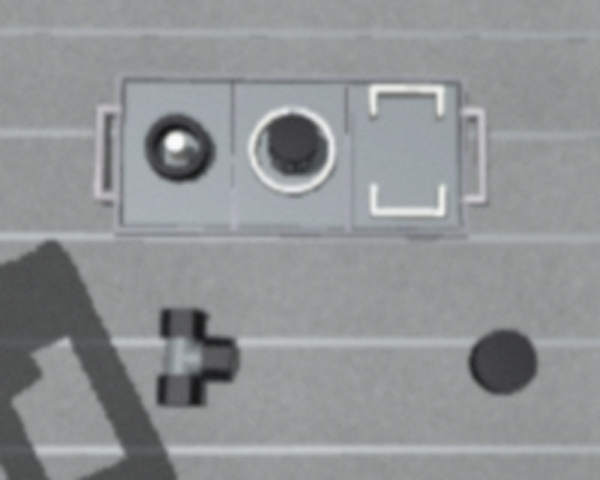

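The ring lies flat around the post at (180,147), and the cartridge is still in its cup. The wrist view shows the black/grey coupling at (303,205), lined up with the jaws; the brown one is at (415,245). Lowering on it now.

>>> drive_tool([
  [[7.0,0.6,-0.6,0,0.017,0,-0.05],[7.0,0,0,1.5,0,0,0],[7.0,0,0,2.5,0,0,0],[7.0,0,0,2.5,0,0,0],[7.0,0,0,2.5,0,0,0],[7.0,0,0,1.5,0,0,0],[7.0,0,0,0,0,0,0],[7.0,0,0,0,0,0,0]],
])

```text
time_s: 18.17
eef_pos: [0.4898, 0.3298, 0.07]
orientation: [0.451, 0.892, 0.001, 0.004]
ft_force: [-0.2, -0.9, 0.5]
grip_width: 0.0697
```

```bash
python3 -c "
from h import *
go(.483,.3405,.004,np.radians(127.2));print(bot.get_obs()['eef_pos'])"
```

```text
go [1.3  0.06 6.6 ] [ 0.005  0.005 -0.015] t 18.2
[0.48976183 0.32977169 0.07002306]
```

>>> drive_tool([
  [[7.0,1.3,0.1,0,0.005,0.005,-0.015],[7.0,0.2,0,0.6,0,0,0],[7.0,0,0,0.8,0,0,0],[7.0,0,0,0.8,0,0,0],[7.0,0,0,0.5,0,0,0],[7.0,0,0,0,0,0,0]],
])

```text
time_s: 18.67
eef_pos: [0.4848, 0.3439, 0.0453]
orientation: [0.445, 0.895, 0.003, 0.002]
ft_force: [-0.1, 0.3, -0.9]
grip_width: 0.0702
```

```bash
python3 -c "
from h import *
go(.483,.3405,.004,np.radians(127.2));print(bot.get_obs()['eef_pos'])"
```

```text
go [-0.16 -0.38  4.13] [ 0.008  0.002 -0.001] t 18.7
[0.48478177 0.34390492 0.04534845]
```

>>> drive_tool([
  [[7.0,-0.2,-0.4,0.5,0.008,0.002,0],[7.0,0,0,0.9,0,0,0],[7.0,0,0,0.9,0,0,0],[7.0,0,0,0.6,0,0,0],[7.0,0,0,0,0,0,0]],
])

```text
time_s: 19.08
eef_pos: [0.4826, 0.3394, 0.0133]
orientation: [0.445, 0.895, -0.0, -0.0]
ft_force: [-0.1, 0.0, -0.1]
grip_width: 0.07
```

```bash
python3 -c "
from h import *
go(.483,.3405,.004,np.radians(127.2));print(bot.get_obs()['eef_pos'])"
```

```text
go [0.06 0.1  0.93] [-0.001 -0.    -0.001] t 19.1
[0.48255829 0.33937379 0.01330336]
```

>>> drive_tool([
  [[7.0,0.1,0.1,0.4,0,0,0],[7.0,0,0,0.4,0,0,0],[7.0,0,0,0.1,0,0,0],[2.2,0,0,0,0,0,0],[2.2,0,0,0,0,0,0],[2.2,0,0,0,0,0,0],[2.2,0,0,0,0,0,0],[2.2,0,0,0,0,0,0],[2.2,0,0,0,0,0,0],[2.2,0,0,0,0,0,0]],
])

```text
time_s: 19.92
eef_pos: [0.4833, 0.3412, 0.0037]
orientation: [0.445, 0.895, -0.0, -0.0]
ft_force: [-0.7, -0.7, -0.5]
grip_width: 0.0281
```

```bash
python3 -c "
from h import *
go(.483,.3405,.004,np.radians(127.2));print(bot.get_obs()['eef_pos'])"
```

```text
go [-0.04 -0.07 -0.03] [-0.    -0.    -0.001] t 19.9
[0.48329035 0.34121213 0.00365052]
```

>>> drive_tool([
  [[2.2,0,0,-1.5,0,0,0],[2.2,0,0,-3,0,0,0],[2.2,0,0,-3,0,0,0],[2.2,0,0,-3,0,0,0],[2.2,0,0,-3,0,0,0],[2.2,0,0,-1.5,0,0,-0.1],[2.2,0,0,0,0,0,-0.12],[2.2,0,0,0,0,0,-0.12],[2.2,0,0,0,0,0,-0.12],[2.2,0,0,0,0,0,-0.12],[2.2,0,0,0,0,0,-0.12],[2.2,0,0,0,0,0,-0.12],[2.2,0,0,0,0,0,-0.1],[2.2,0,0,0,0,0,0],[2.2,0,0,0,0,0,0]],
])

```text
time_s: 21.17
eef_pos: [0.4806, 0.3399, 0.1601]
orientation: [-0.017, 1.0, -0.001, -0.002]
ft_force: [0.4, -0.1, -1.0]
grip_width: 0.0276
```

```bash
python3 -c "
from h import *
go(.635,-.1265,.15,np.pi);print(bot.get_obs()['eef_pos'],bot.get_obs()['qpos'])"
```

```text
go [-13.83 -47.14   1.03] [-0.002 -0.005  0.035] t 21.2
[0.48056838 0.33989887 0.16014227] [ 4.26080753e-01  3.73972905e-01  1.51955571e+00  2.52515075e-04
  1.25340696e+00 -1.17939069e+00]
```

>>> drive_tool([
  [[2.2,0,0,0,0,-0.005,0.035],[2.2,-0.5,-1.5,0,0,0,0],[2.2,-1.0,-3,0,0,0,0],[2.2,-1.0,-3,0,0,0,0],[2.2,-1.0,-3,0,0,0,0],[2.2,-1.0,-3,0,0,0,0],[2.2,-1.0,-3,0,0,0,0],[2.2,-1.0,-3,0,0,0,0],[2.2,-1.0,-3,0,0,0,0],[2.2,-1.0,-3,0,0,0,0],[2.2,-1.0,-3,0,0,0,0],[2.2,-1.0,-3,0,0,0,0],[2.2,-1.0,-3,0,0,0,0],[2.2,-1.0,-3,0,0,0,0],[2.2,-1.0,-3,0,0,0,0],[2.2,-1.0,-3,0,0,0,0],[2.2,-1.0,-3,0,0,0,0],[2.2,-0.5,-1.5,0,0,0,0],[2.2,0,0,0,0,0,0],[2.2,0,0,0,0,0,0]],
])

```text
time_s: 22.83
eef_pos: [0.6288, -0.1664, 0.1572]
orientation: [0.033, 0.999, 0.0, -0.001]
ft_force: [0.2, 0.7, -0.5]
grip_width: 0.0271
```

Run:
```python
from h import *
f=grab("wrist"); save(f,"pics/w6.png",1.2); blobs(f,.022,.04,100,win=(.635,-.127,.08))
go(.6352,-.1262,.05,np.pi);print(bot.get_obs()['eef_pos'])
f=pickle.load(open("top.pkl","rb"));print("top0");blobs(f,.024,.045,10,win=(.635,-.127,.07))
```

```text
[298. 136.] 508 z [0.0234 0.0312 0.0326] rect [ 588.5 -125.4] [64.1 25.9] 89.8 circ [ 588.4 -125.2] 34.4
[363. 177.] 316 z [0.0224 0.0289 0.0307] rect [632.7 -54.6] [57.9 14.7] 0.1 circ [632.7 -48.1] 29.0
[324. 222.] 124 z [0.0234 0.0303 0.0324] rect [678.6 -97.5] [11.9 26.5] 62.3 circ [ 676.6 -101.4] 13.4
go [-0.42  4.02 10.72] [ 0.    -0.002 -0.065] t 22.9
[ 0.62864594 -0.16610988  0.15716547]
top0
[285. 132.] 91 z [0.0247 0.0332 0.0385] rect [ 678.9 -126.7] [64.2 27.5] 89.7 circ [ 678.7 -126.6] 34.3
[260. 150.] 15 z [0.0253 0.0311 0.0347] rect [634.2 -60.2] [27.3  4.1] 5.7 circ [634.1 -59.6] 13.7
[286. 169.] 90 z [0.0242 0.0333 0.0373] rect [ 587.6 -125.9] [25.6 63.8] 0.2 circ [ 588.  -125.7] 34.0
```

View pics/w6.png

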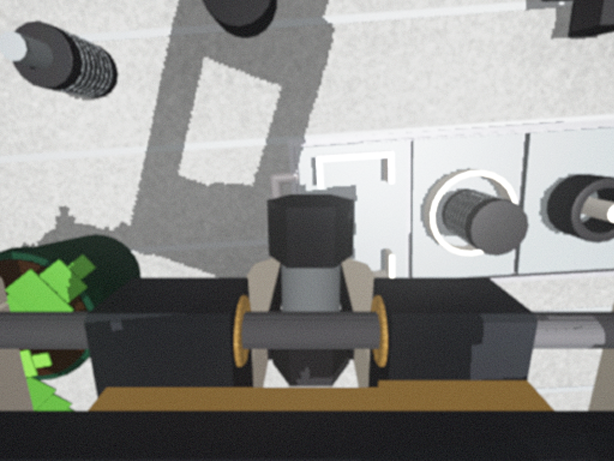

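The coupling is held straight at (310,285). The trough is at (350,210), with its measured centre at (634,-126) mm. The arm is 40 mm too far toward -y, so I'll correct that first.

>>> drive_tool([
  [[2.2,-0.4,2,0,0,0,-0.065],[2.2,0,2,0,0,0,0],[2.2,0,0.5,1.5,0,0,0],[2.2,0,0,2.5,0,0,0],[2.2,0,0,2,0,0,0],[2.2,0,0,1,0,0,0],[2.2,0,0,0,0,0,0],[2.2,0,0,0,0,0,0]],
])

```text
time_s: 23.55
eef_pos: [0.6319, -0.1041, 0.0878]
orientation: [-0.004, 1.0, 0.002, -0.001]
ft_force: [-0.5, -0.3, -1.5]
grip_width: 0.0274
```

```bash
python3 -c "
from h import *
go(.634,-.126,.0157,np.pi);print(bot.get_obs()['eef_pos'])"
```

```text
go [-0.21 -2.22  7.2 ] [ 0.004 -0.002  0.009] t 23.6
[ 0.63185543 -0.10407877  0.08776424]
```

>>> drive_tool([
  [[2.2,-0.2,-1.1,0,0.004,-0.002,0.009],[2.2,0,-1.0,0,0,0,0],[2.2,0,0,0.5,0,0,0],[2.2,0,0,0.8,0,0,0],[2.2,0,0,0.8,0,0,0],[2.2,0,0,0,0,0,0],[2.2,0,0,0,0,0,0]],
])

```text
time_s: 24.13
eef_pos: [0.6368, -0.129, 0.0697]
orientation: [0.001, 1.0, -0.002, 0.004]
ft_force: [0.6, -0.2, -1.0]
grip_width: 0.0275
```

```bash
python3 -c "
from h import *
go(.634,-.126,.0157,np.pi);print(bot.get_obs()['eef_pos'])"
```

```text
go [0.33 0.32 5.39] [-0.003  0.008 -0.003] t 24.1
[ 0.63684552 -0.12904759  0.06966271]
```

>>> drive_tool([
  [[2.2,0.3,0.3,0.4,-0.003,0.008,0],[2.2,0,0,0.8,0,0,0],[2.2,0,0,0.9,0,0,0],[2.2,0,0,0.8,0,0,0],[2.2,0,0,0.4,0,0,0],[2.2,0,0,0,0,0,0]],
])

```text
time_s: 24.63
eef_pos: [0.6329, -0.125, 0.0323]
orientation: [0.001, 1.0, 0.001, -0.001]
ft_force: [0.0, 0.7, -0.6]
grip_width: 0.0274
```

```bash
python3 -c "
from h import *
go(.634,-.126,.0157,np.pi);print(bot.get_obs()['eef_pos'])"
```

```text
go [-0.12 -0.1   1.66] [ 0.001 -0.002 -0.003] t 24.6
[ 0.63288652 -0.12497277  0.0323215 ]
```

>>> drive_tool([
  [[2.2,-0.1,-0.1,0.5,0,-0.002,0],[2.2,0,0,0.5,0,0,0],[2.2,0,0,0.5,0,0,0],[2.2,0,0,0.2,0,0,0],[2.2,0,0,0,0,0,0]],
])

```text
time_s: 25.05
eef_pos: [0.6345, -0.1262, 0.0153]
orientation: [0.001, 1.0, 0.0, 0.0]
ft_force: [0.5, -0.5, -1.6]
grip_width: 0.0276
```

```bash
python3 -c "
from h import *
go(.634,-.126,.0157,np.pi);print(bot.get_obs()['eef_pos'])"
```

```text
go [ 0.05  0.02 -0.04] [ 0.     0.001 -0.002] t 25.1
[ 0.6345401  -0.12620671  0.01525223]
```

>>> drive_tool([
  [[2.2,0,0,0,0,0,0],[4.8,0,0,0,0,0,0],[4.8,0,0,0,0,0,0],[4.8,0,0,0,0,0,0],[4.8,0,0,-1,0,0,0],[4.8,0,0,-2,0,0,0],[4.8,0,0,-3,0,0,0],[4.8,0,0,-3,0,0,0],[4.8,0,0,-3,0,0,0],[4.8,0,0,-3,0,0,0],[4.8,1.5,0,-2,0,0,0],[4.8,3,0,0,0,0,0],[4.8,3,0,0,0,0,0],[4.8,3,0,0,0,0,0],[4.8,3,0,0,0,0,0],[4.8,3,0,0,0,0,0],[4.8,2,0,0,0,0,0],[4.8,0,0,0,0,0,0],[4.8,0,0,0,0,0,0]],
])

```text
time_s: 26.63
eef_pos: [0.4441, -0.126, 0.2039]
orientation: [0.001, 1.0, -0.003, 0.008]
ft_force: [0.0, -0.6, 0.3]
grip_width: 0.0482
```

Run:
```python
from h import *
f=grab("top"); save(f,"pics/t4.png",2.4,(70,90,400,270))
print("coup");blobs(f,.035,.06,60,win=(.635,-.127,.06));print("ring");blobs(f,.036,.05,30,win=(.635,.0776,.045));print("filt");blobs(f,.06,.085,60,win=(.635,-.02,.06))
print("others");blobs(f,.009,.2,150,win=(.55,-.2,.35))
f=grab("scene"); save(f,"pics/s4.png",3,(170,160,290,275))
```

```text
coup
[285. 149.] 371 z [0.0355 0.0448 0.0512] rect [ 635.4 -127. ] [35.  84.7] 89.3 circ [ 635.2 -127.8] 44.6
ring
[208. 149.] 205 z [0.038  0.045  0.0493] rect [634.7  77.7] [55.3 52.5] 0.9 circ [634.7  76.9] 28.2
filt
[247. 146.] 236 z [0.063  0.0735 0.0775] rect [634.9 -24.7] [42.3 42.7] 65.8 circ [635.5 -24. ] 22.0
others
[388. 128.] 1874 z [0.0299 0.1306 0.1659] rect [ 665.8 -385.9] [141.5 121.7] 77.4 circ [ 667.3 -377.5] 80.2
[244. 151.] 5819 z [0.0098 0.015  0.0735] rect [634.  -25.5] [350.7 147.3] 89.9 circ [637.2 -24.6] 179.1
[213. 219.] 598 z [0.019  0.0325 0.039 ] rect [449.9  61.2] [63.1 83.6] 87.9 circ [451.   70.5] 45.4
```

View pics/t4.png

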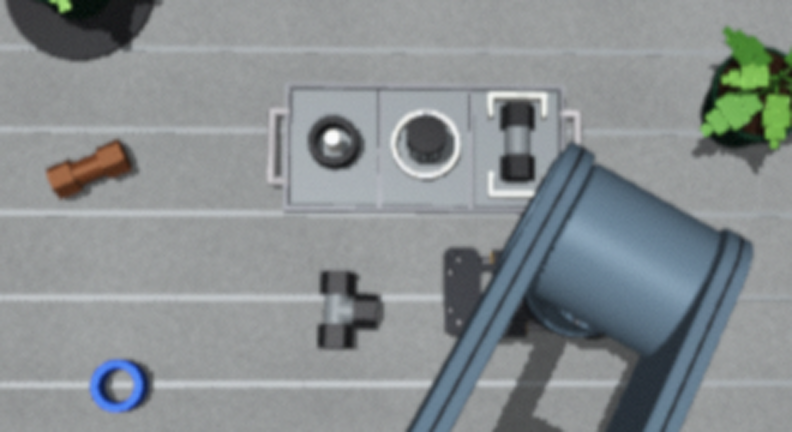

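View pics/s4.png

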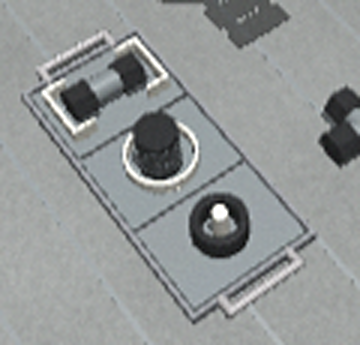

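Both views show all three parts seated: coupling in the trough at (518,140), cartridge upright in the cup at (427,140), and ring over the post at (335,140). The tee and seedling haven't moved, and the gripper is clear. Handing in.

```bash
python3 -c "
from h import *
print(bot.finish_job())"
```

```text
the job is handed in; nothing more can be done
None
```

I packed all three parts, released them, and handed the job in at about 27 s of the 83 s limit. No verdict was reported.

| Part | Measured centre, x / y (mm) | Target, x / y (mm) | Top above bench, measured / expected (mm) |
|---|---|---|---|
| Coupling in the trough | 635 / -127 | 634 / -126 | 45 / 46 |
| Ring around the post | 635 / 77.5 | 634.5 / 77.6 | 45 / 44 |
| Cartridge in the cup | 635 / -24.5 | 634.5 / -24 | 73.5 / 72 |

- **Coupling angle:** it lies within about 1° of the trough's length.
- **Heights:** they agree to within 1.5 mm, which is about the camera's calibration error.
- **Look-alikes and seedling:** the tee and seedling measured within 1 mm of where they started. In the last picture the arm hid the plug and regulator, so I didn't measure them again. Both were still in place in earlier views, and the arm never went low near them or felt a contact force.

Several moves drifted by 5 to 40 mm, but I corrected each one before lowering, and no check failed.

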